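Lock the vial carousel with its C-shaped keeper

TASK

Lock the vial carousel ready for the shaker: take the open C-shaped keeper and slide it sideways through its gap onto the carousel's stem, from the side with the two black bumps, squeezing it in between the sprung plate and the stem's head. Feel your way in until its back bears firmly on the stem (a push of about 10 N on the stem, never over 25 N), then let go so that it stays clamped flat under the head with the plate sprung up behind it. Do not press the plate down onto the vials, do not force the head, and leave the closed look-alike collar and the two loose vials beside the carousel where they are.

Things in the scene. Friction and masses are not known exactly. Their poses are not given: they have to be found in the camera images.
- keeper: Steel C-shaped keeper lying flat, 6 mm thick, 38 mm wide, about 90 g. Origin: on its underside where the stem's axis lies when it is home; z up, +x out through the open gap. Gap 14 mm, flared to about 20 mm at the tips (x = +26 mm), which taper to 3 mm thick over 9 mm. Bore 20 mm, centred at x = +4 mm, its back wall at x = -6 mm, outer back at -15 mm; from there a tail 12 mm wide runs to x = -54 mm.
- tab (a point): Top centre of the keeper's upright grip tab, 45 mm behind the keeper's origin (-x) and 42 mm above its underside. The tab stands on the tail, 18 mm long (x) and 10 mm thick (y). Axes as the keeper.
- collar: Look-alike not to be used: a closed steel ring (no gap) with the same tail and tab, lying flat. Origin and axes as the keeper's. Leave it where it is.
- carousel: Fixed vial carousel: round grey base of 140 mm diameter, eight capped vials under a sprung round aluminium plate (114 mm diameter, top at 83 mm when up), and a rigid steel stem, 12 mm in diameter, with a head (28 mm in diameter, underside at 87 mm, top at 96 mm). Origin: centre of the base's underside. The keeper goes on from the -x side (dark stripe and two black bumps on the plate), moving along +x.
- seat (a point): Middle of the slide on which stem (works_c0), head (works_c1) and plate stand, 81 mm above the base's underside: the height of a clamped keeper's underside. Axes as the carousel. Stem, head and plate together are fixed up to 7 mm to either side of this point along x (not along y); no pose tells how far, so how deep the keeper goes must be felt.
- plate (a joint): How far the plate is pressed down, in m; 0 = up. A spring lifts it with 3 N at 0 and 1 N more per mm. Plate to head is 4 mm at 0, so the keeper must press it down 2 mm to pass; sliding it there takes 2 to 6 N. It reads about 0.002 with the keeper clamped home and 0.0045 while clamped on the bumps; keep it under 0.007 (at 0.008 it stops on the vials).
- bumps_mid (a point): Point on the base's underside plane 20 mm from its centre towards -x, nominally below the middle between the plate's two bumps. They are 2.5 mm high, 8.5 to 18.5 mm either side; from the stem's axis, crest and steep inner face lie at x = -22 to -17 mm, the ramp outside from -31 mm. The keeper's tail passes between them; when it is home they stand about 2 mm behind its ring.
- vial_a: Loose glass vial with a white cap, 22 mm diameter, 55 mm tall, standing on the bench. Origin: centre of its underside. Leave it.
- vial_b: A second such vial. Leave it.

How it is judged (in metres and radians):
On the way, in this order (a step that is already met when the one before it is completed fails the run):
1. the keeper is lifted at least 50 mm off the bench (height (world z) of keeper above 0.05 m), for 0.1 s.
2. the keeper is home around the stem (stem axis within 3 mm of the keeper's origin in x and y, height within 4 mm of the clamped height) and bears on the stem with at least 4 N (contact force between keeper and works_c0 above 4 N and x of works_c0 in the frame of keeper between -0.003 and 0.003 m and y of works_c0 in the frame of keeper between -0.003 and 0.003 m and z of keeper in the frame of seat between -0.004 and 0.004 m), for 0.1 s.
At the end, for the whole second after the job is handed in: The keeper lies still, clamped on the stem: stem axis within 3 mm behind, 4 mm ahead and 3 mm to the side of the keeper's origin, height within 2 mm, tilt under 0.08 rad, turned under 0.2 rad from the carousel's x, and the plate sprung back up behind it (1.0 to 3.2 mm down) (x of works_c0 in the frame of keeper between -0.003 and 0.004 m and y of works_c0 in the frame of keeper between -0.003 and 0.003 m and z of keeper in the frame of seat between -0.002 and 0.002 m and angle between keeper's own z axis and vertical below 0.08 rad and angle between the x axis of keeper and the x axis of seat, either way round below 0.2 rad and value of joint plate between 0.001 and 0.0032 m and linear speed of keeper below 0.02 m/s); the robot touches nothing.
It fails at once if the keeper is pushed against the stem with more than 25 N (contact force between keeper and works_c0 above 25 N).
It fails at once if the keeper is pushed against the stem's head with more than 25 N (contact force between keeper and works_c1 above 25 N).
It fails at once if the plate is pressed down 7 mm or more, onto the vials (value of joint plate above 0.007 m).
It fails at once if the closed collar is moved by more than 30 mm (distance of collar from where it was at the start of the episode above 0.03 m).
It fails at once if a loose vial is tipped or moved by more than 30 mm (distance of any of vial_a, vial_b from where it was at the start of the episode above 0.03 m or angle between any of vial_a, vial_b's own z axis and vertical above 0.5 rad).
It also fails if it takes over 48 s, if anything falls off the work surface, if the arm or the gripper's body presses on something with over 40 N, if the wrist force passes 120 N, or if a joint passes its speed limit or range.

ROBOT

A 6-joint arm with a two-finger parallel gripper is mounted at the origin on the work surface. World frame = base frame: x ahead of the robot, y to its left, z up, the work surface at z = 0. Lengths are in m, angles in degrees, forces in N, time in s.
With the tool pointing down it reaches from about 0.35 to 0.95 m from the base axis. Payload 17.4 kg.
Tool frame: the origin (TCP) lies midway between the tips of the shut fingers; the grasp point (between the pads) lies 19 mm behind it; z points along the fingers, y is the line along which they close (so a half turn about z gives the same grasp; the last joint's range is limited). The gripper opens to 93 mm and grips with 3 to 60 N. Pads are 15 mm wide; open, the fingers measure 128 mm over their backs; the gripper's body (75 mm by 188 mm) begins 65 mm behind the grasp point.
Start: joints at [72.09, 6.646, 82.598, -0, 90.757, -2.166], TCP at [0.183, 0.65, 0.219] pointing down, gripper open.
Joint ranges: [-162.19, 162.19], [-47.58, 125.68], [4.15, 143.07], [-65.23, 245.23], [0.69, 171.88], [-170.13, 170.13]. Speed limits (degrees/s): [108.29, 108.29, 127.2, 180, 180, 180].

INTERFACE

Orientations are given as [roll, pitch, yaw] about the fixed x, y, z axes, in that order (R = Rz(yaw) Ry(pitch) Rx(roll)).
In Python, from cell import manip gives the robot as it stands. Calls block until the motion is done:
- manip.goto(position, orientation): joint-space move of the TCP to a pose.
- manip.move_l(position, rotation=None, rate=0.15): straight line of the TCP; rotation=None keeps the orientation; rate is the mean speed in m/s.
- manip.goto_joints(angles): joint-space move.
- manip.grip(opening, strength=None): opening from 0.0 (shut) to 1.0 (fully open); strength is the grip in N (None keeps the last); returns when the fingers have stopped.
- manip.pause(seconds).
- manip.ik(position, orientation): joint angles nearest the present ones, or None.
- manip.get_image(name): name is "scene" or "side" or "wrist"; returns a dict with "color" (400x640x3 uint8, red, green, blue), "fx", "fy", "cx", "cy" (pixels), "R" (3x3) and "t" (3): a world point X has camera coordinates R X + t. Camera axes: x right, y down, z forward; pixel columns grow to the right and rows downward; lengths in m; the calibration is good to about 2 mm. A picture is of the moment at which its call begins. There is no depth.
A pose or a line that the arm cannot do raises manip.MotionError and nothing moves.
- manip.close_job(): hands the job in; it is judged then, once.
Readings, each from a call of its own:
- manip.get_t(): time.
- manip.get_joints(): joint angles.
- manip.get_joint_velocities(): joint speeds.
- manip.get_joint_efforts(): joint torques, N m.
- manip.get_tool_pos(): TCP position.
- manip.get_tool_rot(): TCP orientation.
- manip.get_contact_force(): force on the tool from outside, world axes, zero at the start.
- manip.get_moment(): the same for the moment, N m.
- manip.get_grip_width(): opening from 0.0 (shut) to 1.0 (fully open).
- manip.get_grip_force(): force on a finger pad.
Only numpy, scipy, OpenCV 4.12 (cv2) and the standard library are available. Lean on these libraries where they do the work, as an engineer would, in place of code of your own. Each camera call takes 0.05 s, during which the arm holds its last target. There are 200 camera calls.

## Working session

There is one attempt and no reset: what is moved stays moved. The work goes in short steps, each a Python script; the robot and the scene stay as the last script left them, time stands still between calls to the robot, and variables do not carry over. Pictures are saved under pics/ and viewed, at most 10 in all, crops included, and the job is handed in when it is done.

```bash
ls; mkdir -p pics; cat > h.py <<'E'
import numpy as np, cv2
from cell import manip
def ray(im,u,v):
    R=np.array(im["R"]);t=np.array(im["t"]);c=-R.T@t
    d=R.T@np.array([(u-im["cx"])/im["fx"],(v-im["cy"])/im["fy"],1]);return c,d
def onz(im,u,v,z):
    c,d=ray(im,u,v);return c+d*(z-c[2])/d[2]
def px(im,X):
    p=np.array(im["R"])@np.array(X)+np.array(im["t"]);return im["fx"]*p[0]/p[2]+im["cx"],im["fy"]*p[1]/p[2]+im["cy"]
def save(im,n,crop=None,s=1):
    a=im["color"][:,:,::-1]
    if crop: a=a[crop[1]:crop[3],crop[0]:crop[2]]
    cv2.imwrite("pics/"+n,cv2.resize(a,None,fx=s,fy=s,interpolation=cv2.INTER_CUBIC))
E
python3 - <<'E'
from h import *
import pickle
d={}
for n in ["scene","side","wrist"]:
    im=d[n]=manip.get_image(n);save(im,n+"0.png");print(n,-np.array(im["R"]).T@im["t"],im["fx"])
pickle.dump(d,open("d0.pkl","wb"));print(manip.get_t(),manip.get_tool_rot(),manip.get_contact_force())
E
```

```text
pics
scene [ 1.23104425 -0.00305156  0.57676372] 375.6171773582695
side [ 0.32939226 -0.4453416   0.70651696] 378.0156286620591
wrist [0.11904809 0.66617875 0.38434434] 307.3223852690898
0.15 [-1.79950240e+02 -1.27937238e-03  1.64254872e+02] [ 0.61975104 -0.45216435  0.5965422 ]
```

View pics/scene0.png

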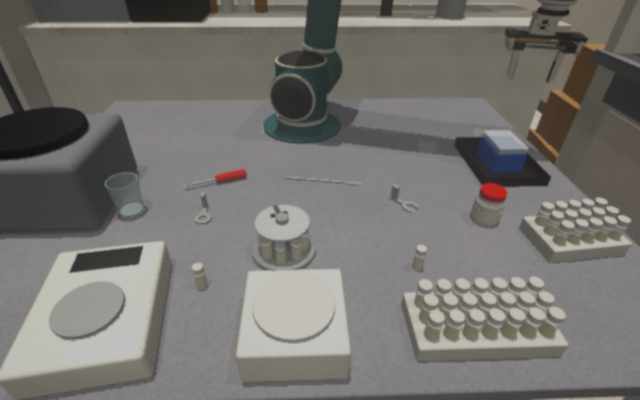

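View pics/side0.png

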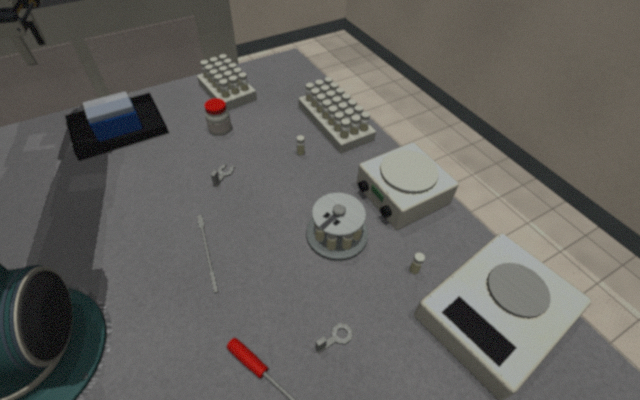

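The scene view shows the keeper (C-shaped, open) at about (404,200), and the closed collar at (204,208). The carousel is at (283,235), with loose vials at (200,276) and (420,258). The side view shows the keeper at (222,174) and the carousel at (338,222), with its stripe pointing toward the lower left. I'll measure roughly, then take wrist views.

```bash
python3 - <<'E'
from h import *
import pickle
d=pickle.load(open("d0.pkl","rb"))
s,e=d["scene"],d["side"]
k=(onz(s,406,203,0.003)+onz(e,225,173,0.003))/2
print(onz(s,406,203,0.003),onz(e,225,173,0.003)); c=onz(s,282,220,.083); print("car",c,onz(e,339,214,.083))
for n,a,b in (("va",(200,268),(417,258)),("vb",(420,250),(299,140))): print(n,onz(s,*a,.055),onz(e,*b,.055))
print("collar",onz(s,203,217,.003),onz(e,343,332,.003))
w=d["wrist"]; T=np.array(manip.get_tool_pos()); 
Rw=np.array(w["R"]); print("opt axis",Rw[2]); 
import scipy.spatial.transform as st
Rt=st.Rotation.from_euler("xyz",manip.get_tool_rot(),degrees=True).as_matrix()
co=Rt.T@(-Rw.T@w["t"]-T); print("cam in tool",co, Rt.T@Rw[2])
i=0
for n,p,z in (("k",k,.25),("c",c,.30)):
    yaw=164 
    P=[p[0],p[1],z]
    # shift so camera looks at p: camera centre + axis ray
    manip.goto(P,[180,0,90]); im=manip.get_image("wrist"); u=px(im,[p[0],p[1],.003 if n=="k" else .083]);print(n,u,manip.get_t(),manip.get_joints())
    save(im,"w_"+n+".png"); d["w_"+n]=im
pickle.dump(d,open("d0.pkl","wb"))
E
```

```text
[0.47401331 0.26122143 0.003     ] [0.48001164 0.25756223 0.003     ]
car [ 0.62986239 -0.04548854  0.083     ] [ 0.62721999 -0.05069045  0.083     ]
va [ 0.73275572 -0.19704016  0.055     ] [ 0.71761897 -0.2047953   0.055     ]
vb [0.69794324 0.22890057 0.055     ] [0.68052161 0.22532801 0.055     ]
collar [ 0.51514402 -0.24373912  0.003     ] [ 0.52056855 -0.24350924  0.003     ]
opt axis [ 0.23398456 -0.06829155 -0.9698389 ]
cam in tool [ 0.066198   -0.00150416 -0.16625383] [-0.24375822 -0.00139314  0.96983503]
k (np.float64(317.26937904024373), np.float64(172.8183204885921)) 1.9833 [ 2.59243208e+01 -1.02607962e+01  9.62414220e+01  6.68959761e-03
  9.40324787e+01  2.58326350e+01]
c (np.float64(317.19806376102724), np.float64(176.92581121872394)) 3.3333 [-6.33553389e+00  6.39280676e-01  8.14224600e+01  1.26722911e-02
  9.79415997e+01 -6.41536122e+00]
```

View pics/w_k.png

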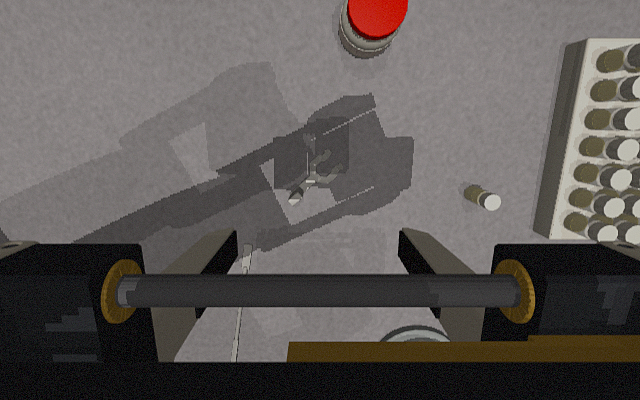

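View pics/w_c.png

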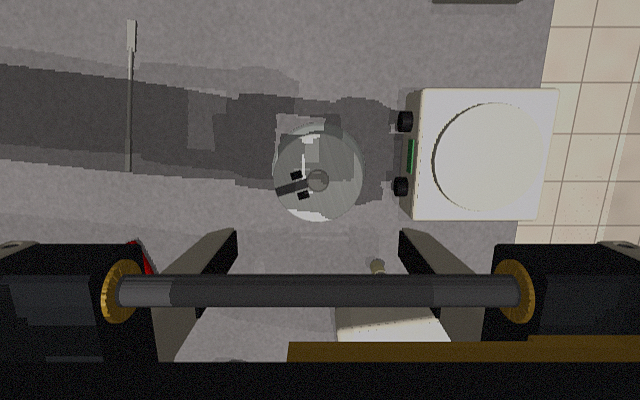

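The wrist view of the keeper shows its tail and tab at about (297,197), with the C opening up and to the right from (318,175). The carousel view shows the head at (317,181), bumps at (296,175) and (303,195), and the stripe running to (277,189). That puts the carousel's x axis at about +15°. I'll take closer views for precision.

```bash
python3 - <<'E'
from h import *
import pickle
d=pickle.load(open("d0.pkl","rb"))
w=d["w_k"]; t=onz(w,297,197,.042); r=onz(w,318,175,.003); print("tab,ring",t,r)
w=d["w_c"]; hd=onz(w,317,181,.096); b1=onz(w,296,175,.0855);b2=onz(w,303,195,.0855); print(hd,b1,b2)
for n,p,yaw,z in (("c2",hd,15,.24),("k2",r,45,.14)):
    y=np.deg2rad(yaw); P=np.array([p[0]-.06*np.cos(y),p[1]-.06*np.sin(y),z])
    manip.goto(P,[180,0,yaw]); manip.pause(.3); im=manip.get_image("wrist"); d[n]=im
    u=px(im,[p[0],p[1],.003 if n=="k2" else .096]);print(n,u,-np.array(im["R"]).T@im["t"])
    a=im["color"][:260,:,::-1]; u0=int(u[0]);v0=int(u[1])
    a=a[max(0,v0-100):v0+100,u0-130:u0+130]; print("origin",u0-130,max(0,v0-100))
    a=(255*(a/255.)**.6).astype(np.uint8); cv2.imwrite(f"pics/{n}.png",cv2.resize(a,None,fx=3,fy=3,interpolation=cv2.INTER_CUBIC))
pickle.dump(d,open("d0.pkl","wb"));print(manip.get_t())
E
```

```text
tab,ring [0.45161813 0.23505509 0.042     ] [0.47800548 0.25640175 0.003     ]
[ 0.6296176  -0.04828501  0.096     ] [ 0.60332566 -0.04260517  0.0855    ] [ 0.61178726 -0.06832016  0.0855    ]
c2 (np.float64(315.3928457473901), np.float64(130.3261875558315)) [ 0.63648735 -0.04806056  0.40639759]
origin 185 30
k2 (np.float64(314.9615616872033), np.float64(129.2662187569628)) [0.48344038 0.25914434 0.30645834]
origin 184 29
6.425
```

View pics/c2.png

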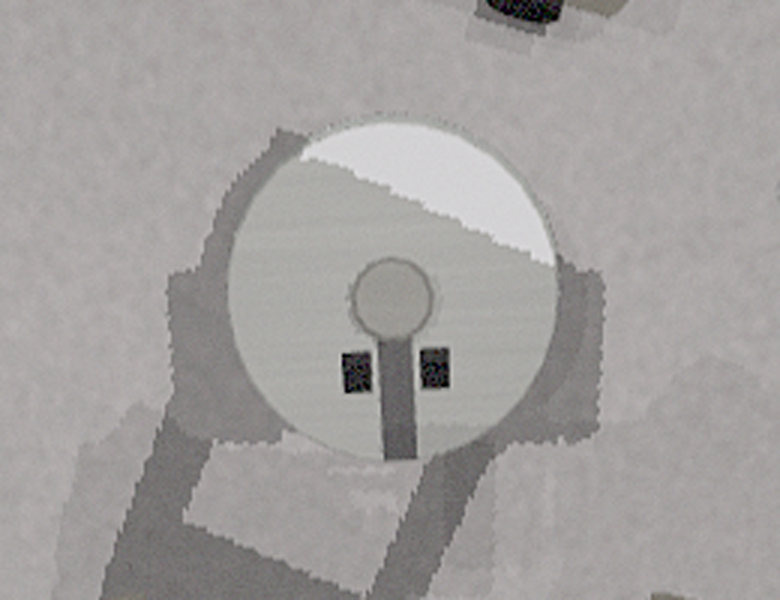

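View pics/k2.png

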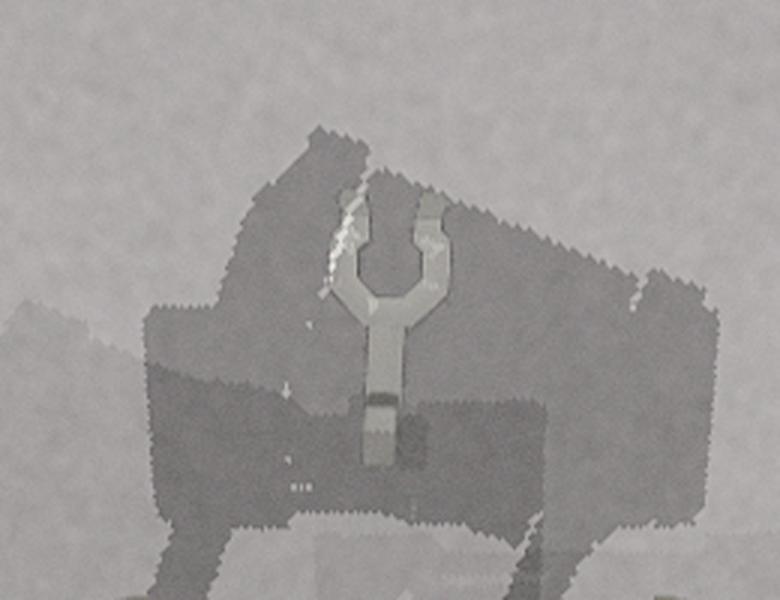

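The carousel view is crisp: head at (391,299), bumps at (357,373) and (435,368), and the stripe end at (400,460), all in crop pixels. The keeper view shows the ring's outer edges at 328 and 452, the bore's back at (388,297), the tail at (385,392), and the tab top spanning about (362–398, 407–465).

```bash
python3 - <<'E'
from h import *
import pickle
d=pickle.load(open("d0.pkl","rb"))
ang=lambda v:np.degrees(np.arctan2(v[1],v[0]))
w=d["c2"]; f=lambda u,v,z:onz(w,185+u/3,30+v/3,z)
hd=f(391.5,299,.096); b1=f(357,373,.0855); b2=f(435,368,.0855); s1=f(400,460,.083); s2=f(394.5,340,.083)
pl=f(393,292,.083)
v=b1-b2; print("head",hd,"bumps",b1,b2,np.linalg.norm(v),"yaw",ang([v[1],-v[0]]),"stripe",ang(s2-s1),"mid->head",ang(hd-(b1+b2)/2),np.linalg.norm((hd-(b1+b2)/2)[:2]),"plate ctr",pl,"stripe end->head",ang(hd-s1),np.linalg.norm((hd-s1)[:2]))
w=d["k2"]; g=lambda u,v,z:onz(w,184+u/3,29+v/3,z)
r=g(388.5,297,.006); t=g(385,393,.006); tip=(g(350,193,.003)+g(433,193,.003))/2; c=(g(328,262,.006)+g(452,262,.006))/2
print("bore back",r,"tabfoot",t,np.linalg.norm(r-t),"tip",tip,np.linalg.norm((tip-r)[:2]))
print("yaw",ang(r-t),ang(tip-t),ang(c-t))
tabf=g(380,407,.042);tabb=g(379,465,.042);print("tab top",(tabf+tabb)/2,np.linalg.norm(tabf-tabb),ang(tip-(tabf+tabb)/2), "foot->centre",np.linalg.norm((t-(tabf+tabb)/2)[:2]))
E
```

```text
head [ 0.6302572  -0.04822447  0.096     ] bumps [ 0.60284683 -0.0431035   0.0855    ] [ 0.61145906 -0.06871246  0.0855    ] 0.027018308604770388 yaw 18.587677447418134 stripe 17.57392840324967 mid->head 18.39497406750139 0.02434835961772788 plate ctr [ 0.63238042 -0.04812831  0.083     ] stripe end->head 17.88998611854091 0.056321766337679706
bore back [0.4779121  0.25824234 0.006     ] tabfoot [0.45548589 0.23766122 0.006     ] 0.03043874321558384 tip [0.50099573 0.2798024  0.003     ] 0.031586240751626804
yaw 42.543424880662485 42.79906129910581 42.442637309784594
tab top [0.44881664 0.23258379 0.042     ] 0.01696769839786998 42.14300378059288 foot->centre 0.008382074551479485
```

The geometry matches the given sizes: 27 mm bump spacing, 30 mm from bore to tab, and 32 mm from tip to bore. I'll grasp the keeper now.

```bash
python3 - <<'E'
from h import *
import pickle
P=np.array([.4489,.2318])
manip.goto([*P,.09],[180,0,42.5]); manip.move_l([*P,.012],rate=.08)
print(manip.get_tool_pos(),manip.get_contact_force())
manip.grip(0.0,50); manip.pause(.2)
print(manip.get_grip_width()*93,manip.get_grip_force(),manip.get_tool_pos(),manip.get_contact_force())
manip.move_l([*P,.16],rate=.12); manip.pause(.3)
print(manip.get_contact_force(),manip.get_moment(),manip.get_grip_width()*93)
# pre-insertion view: keeper origin 100 mm behind stem, high
y=np.deg2rad(18.2); a=np.array([np.cos(y),np.sin(y)]); h=np.array([.6303,-.0482])
manip.goto([*(h-a*(.045+.062)),.135],[180,0,18.2]); manip.pause(.4)
print(manip.get_contact_force(),manip.get_tool_pos(),manip.get_t())
im=manip.get_image("wrist"); pickle.dump(im,open("d1.pkl","wb"))
a=(255*(im["color"][:,:,::-1]/255.)**.6).astype(np.uint8)[:270,170:470]; cv2.imwrite("pics/in1.png",cv2.resize(a,None,fx=2.2,fy=2.2,interpolation=cv2.INTER_CUBIC))
E
```

```text
[0.44921556 0.23193702 0.01252974] [-0.31553394 -0.52952159  0.40027654]
9.192942338193713 49.95597302913666 [0.44888266 0.2317937  0.01198837] [0.25285292 0.38501508 0.43185638]
[ 0.7674432  -0.00930536 -1.43955976] [-0.05845728  0.14481601  0.02704114] 9.424350397285773
[ 0.08425152 -0.14379433 -1.18246641] [ 0.52870303 -0.08125137  0.13503649] 12.65
```

View pics/in1.png

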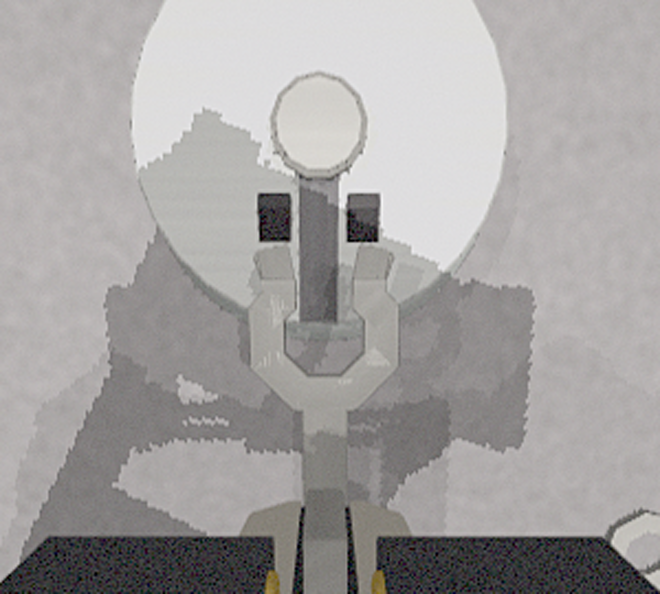

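The held keeper is lined up with the head (319,124) and the bumps (mid 319). Keeper centre column is 324.5. I'll check the lateral offset with the height difference accounted for.

```bash
python3 - <<'E'
from h import *
import pickle
im=pickle.load(open("d1.pkl","rb")); T=np.array(manip.get_tool_pos())[:2]; y=np.deg2rad(18.2); A=np.array([[np.cos(y),np.sin(y)],[-np.sin(y),np.cos(y)]])
f=lambda u,v,z:1e3*A@(onz(im,170+u/2.2,v/2.2,z)[:2]-T)
print("head",f(319.3,124,.096),"bumps",f(319,217,.0855),"stripeend",f(318.5,322,.083),"stripe top",f(319.5,178,.083))
k=T[0]*0+.123
print("keeper tips",f(324.5,252,k+.003),"arms",f(324.5,320,k+.006),"tail",f(325,430,k+.006),"bore back",f(324.5,377,k+.006))
E
```

```text
head [106.6024952   -0.36876977] bumps [82.54460932 -0.15859238] stripeend [50.82685402  0.09720428] stripe top [94.00587632 -0.32420308]
keeper tips [71.20435031 -1.75456619] arms [54.62917254 -1.73974618] tail [26.20008255 -1.85415658] bore back [40.17927263 -1.73135058]
```

Relative to the head, the keeper sits about 1.5 mm to the right and is rotated about +0.5°. I'll correct both, then lower it and feel for the plate.

```bash
cat >> h.py <<'E'
YAW=17.7
_y=np.deg2rad(YAW); A=np.array([np.cos(_y),np.sin(_y)]); N=np.array([-A[1],A[0]])
def frc(n=4):
    F=np.mean([(manip.pause(.02),np.array(manip.get_contact_force()))[1] for _ in range(n)],0)
    return np.array([F[:2]@A,F[:2]@N,F[2]])
E
python3 - <<'E'
from h import *
y0=np.deg2rad(18.2); n=np.array([-np.sin(y0),np.cos(y0)]); a0=np.array([np.cos(y0),np.sin(y0)])
h=np.array([.6303,-.0482])+n*.0015           # stem in tool-world terms
T=h-A*(.045+.062)
manip.move_l([*T,.115],[180,0,YAW],rate=.05); manip.move_l([*T,.098],rate=.04); manip.pause(.3)
f0=frc(8); print("f0",f0,manip.get_tool_pos()); np.save("f0.npy",f0); np.save("T.npy",T)
z=.098
while z>.0929:
    z-=.0005; manip.move_l([*T,z],rate=.01); manip.pause(.05); f=frc()-f0
    print(round(z*1e3,1),round(manip.get_tool_pos()[2]*1e3,2),f.round(2))
    if f[2]>6: break
print(manip.get_t())
E
```

```text
f0 [ 0.09326141 -0.1493191  -0.95912182] [ 0.52795304 -0.07930778  0.09811086]
97.5 97.5 [0.01 0.35 0.4 ]
97.0 97.0 [0.08 0.2  0.23]
96.5 96.5 [-0.62  0.33  0.16]
96.0 96.01 [-0.08  0.23 -0.16]
95.5 95.51 [-0.18  0.06 -0.14]
95.0 95.01 [-0.13  0.15  0.43]
94.5 94.64 [-1.82  0.7   2.84]
94.0 94.06 [-1.84  0.13  4.1 ]
93.5 93.53 [-1.51  0.29  4.88]
93.0 93.02 [-1.63  0.41  5.14]
92.5 92.54 [-1.87 -0.33  5.54]
18.2917
```

Touch came at a tool height of 95.0 mm, so the underside was at 83 mm, as expected. The plate is now pressed about 2.5 mm, so I'll slide in while feeling the force.

```bash
python3 - <<'E'
from h import *
T=np.load("T.npy"); f0=np.load("f0.npy"); s=0; z=.0925
while s<.052:
    s+=.002; manip.move_l([*(T+A*s),z],rate=.025); f=frc(2)-f0
    print(round(s*1e3,1),f.round(1),end=" ")
    if f[0]<-12 or abs(f[1])>7 or f[2]<-6: print("STOP"); break
p=np.array(manip.get_tool_pos()); print(p,(p[:2]-T)@A,(p[:2]-T)@N,manip.get_t(),np.array(manip.get_moment())); np.save("s.npy",s)
E
```

```text
2.0 [-1.5  0.1  4.7] 4.0 [-2.5 -0.   4.9] 6.0 [-3.6  0.3  6.3] 8.0 [-4.1  0.7  6.1] 10.0 [-4.8  0.1  7.3] 12.0 [-5.2 -0.1  7.2] 14.0 [1.1 0.2 6.8] 16.0 [-1.9  0.5  6.8] 18.0 [-2.   0.4  7.1] 20.0 [-2.2  0.6  7.5] 22.0 [-3.3  0.4  7.8] 24.0 [-3.1  0.4  7.3] 26.0 [-2.9  0.3  7.4] 28.0 [-3.   0.4  7.7] 30.0 [-3.2 -0.   7.3] 32.0 [-2.3  0.6  7.4] 34.0 [-3.2 -0.2  7. ] 36.0 [-2.8  0.1  7.1] 38.0 [-2.3 -0.3  7. ] 40.0 [-2.5 -0.   7. ] 42.0 [-3.   0.   7.3] 44.0 [-2.6  0.7  7.4] 46.0 [-2.9 -0.1  7.1] 48.0 [-2.9  0.2  6.9] 50.0 [-3.   0.6  7.5] 52.0 [-2.9  0.4  7.7] [ 0.57766746 -0.0634755   0.09277635] 0.05222784188516684 -5.0286915869711376e-05 25.6583 [-0.13937811  0.46304897  0.01106362]
```

It slid in smoothly over the bumps. Next is the fine approach to bear on the stem.

```bash
python3 - <<'E'
from h import *
T=np.load("T.npy"); f0=np.load("f0.npy"); s=float(np.load("s.npy")); z=.0925
while s<.070:
    s+=.0005 ; manip.move_l([*(T+A*s),z],rate=.02); f=frc(3)-f0
    print(round(s*1e3,1),f.round(1),end=" ")
    if f[0]<-11 or abs(f[1])>8: print("STOP"); break
manip.pause(.3); f=frc(5)-f0
p=np.array(manip.get_tool_pos()); print(f,p,(p[:2]-T)@A,manip.get_t()); np.save("s.npy",s)
im=manip.get_image("wrist"); a=(255*(im["color"][:,:,::-1]/255.)**.6).astype(np.uint8)[100:340,200:440]; cv2.imwrite("pics/in2.png",cv2.resize(a,None,fx=2.4,fy=2.4,interpolation=cv2.INTER_CUBIC))
E
```

```text
52.5 [-3.9  0.2  8. ] 53.0 [-3.7  0.5  7.8] 53.5 [-3.8 -0.6  7.9] 54.0 [-3.6 -0.1  7.8] 54.5 [-3.1  0.2  7.8] 55.0 [-2.6 -0.4  7. ] 55.5 [-2.4 -0.1  6.7] 56.0 [1.2 0.6 5. ] 56.5 [2.  0.9 5. ] 57.0 [0.  1.8 5.9] 57.5 [-3.1  1.8  6.2] 58.0 [-2.8  0.9  5.9] 58.5 [-3.   0.5  5.6] 59.0 [-3.  -0.2  5.7] 59.5 [-2.9 -0.1  5.2] 60.0 [-2.4 -0.   5.6] 60.5 [-2.8 -0.   5.3] 61.0 [-5.7  0.3  6.9] 61.5 [-9.5  0.3  8.1] 62.0 [-13.    0.9  10.2] STOP
[-13.09118325   0.68977243   9.59274628] [ 0.58605366 -0.06076521  0.09243168] 0.0610410684360903 32.0417
```

View pics/in2.png

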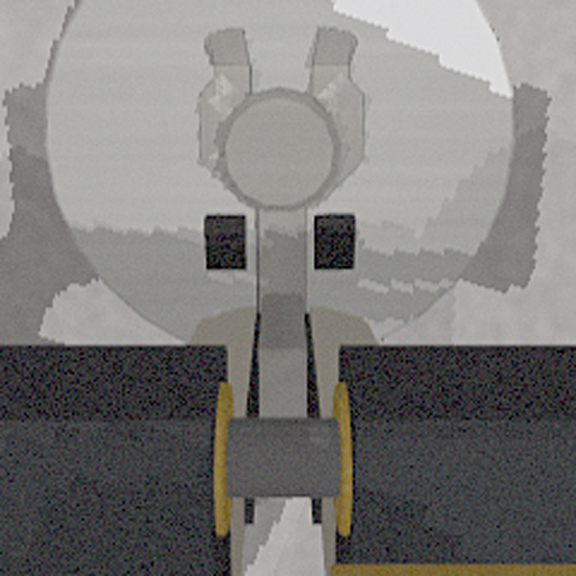

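The view shows the keeper home under the head, with the bumps behind the ring and about 10 N bearing on the stem. The bump drop was felt at 56 mm and the stem contact at 61 mm. Now I'll relax, release and retreat.

```bash
python3 - <<'E'
from h import *
T=np.load("T.npy"); f0=np.load("f0.npy")
manip.move_l([*(T+A*.0609),.0929],rate=.02); manip.pause(.1); print((frc(4)-f0).round(1))
manip.grip(0.45); manip.pause(.2); print(manip.get_grip_width()*93,frc().round(1))
q=T+A*.0609
manip.move_l([*q,.16],rate=.1); manip.move_l([*(q-A*.03),.25],rate=.15); manip.pause(.2)
im=manip.get_image("wrist"); print(manip.get_t(),manip.get_contact_force())
a=(255*(im["color"][:,:,::-1]/255.)**.6).astype(np.uint8)[80:250,210:430]; cv2.imwrite("pics/end.png",cv2.resize(a,None,fx=3,fy=3,interpolation=cv2.INTER_CUBIC))
E
```

```text
[-5.1  0.2  5.7]
41.866563634397515 [-0.3  0.5 -0.3]
35.35 [-0.17541007  1.09217794  0.1453373 ]
```

View pics/end.png

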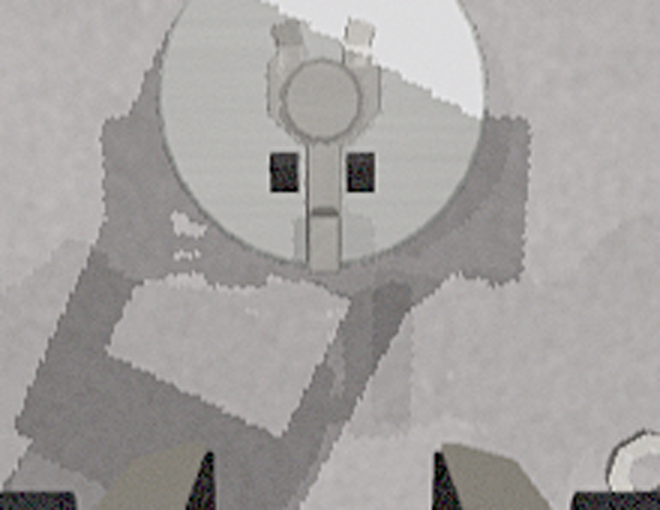

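The keeper stays clamped, straight and centred under the head (322,100). The bumps at (285,172) and (361,172) stand clear behind its ring, and the gripper is free.

```bash
python3 -c "
from cell import manip
print(manip.close_job())"
```

```text
the job is handed in; nothing more can be done
None
```

The job is handed in: the keeper is clamped home on the stem (about 10 N felt on the stem), with the gripper clear and the collar and loose vials not approached; no verdict was returned.

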